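# Draw a valve-spring tester to its fitted-length marker and hold it

## Task

Check the valve spring that is clamped in the bench spring tester: turn the wing knob on top of the tester anticlockwise until it clicks past its detent and frees the drawbar, then pull the D handle out against the spring until the pointer on the drawbar's flange is in line with the sliding marker clamped on the rule, and keep it there. Finish while still holding the handle steadily at the marker, so that the load can be read from the gauge; do not shift the marker, and leave the loose springs and the caliper where they lie.

Things in the scene. Friction and masses are not known exactly. Their poses are not given: they have to be found in the camera images.
- tester: Bench valve-spring tester, fixed, 212 mm long. Origin: on the bench under its middle; x away from the robot, y along the tester (D handle at -y), z up. Grey block (60 mm in x, y -80 to +12 mm, top at z 80 mm), wing knob on it at y -45 mm, load gauge on its front, spring under test (27 x 43 mm) along y beyond it at z 50 mm, then the moving flange. Nothing on it is higher than the knob.
- knob_grip (a point): Middle of the wing knob's grip bar, on its upright axis, 96.5 mm above the bench. The bar is 46 mm long, 12 mm thick, 21 mm high (86 to 107 mm above the bench), over a round skirt 39 mm across. This point's x axis runs along the bar and turns with it; z is up.
- catch_knob (a joint): Angle of the wing knob, rad: 0 = locked (bar 60 degrees from the drawbar's line), growing anticlockwise seen from above, 1.05 = free (bar in line with the drawbar; stop at 1.06). A ball detent resists with at most about 0.1 N m; past half way (0.53) it pulls the knob on to 1.05, before that back to 0. While locked, its tongue stops the drawbar.
- handle_grip (a point): Middle of the D handle's cross bar, 50 mm above the bench, 168 mm from the tester's origin towards its -y at home. The bar is 16 mm in diameter and lies along the tester's x, 66 mm clear between the side arms; inside the D 47 mm are free between bar and yoke. It moves with the drawbar; axes parallel to the tester's.
- drawbar (a joint): How far the drawbar with its flange and handle is drawn out, in m: 0 = home, 0.021 = end stop; drawing moves it along the tester's -y. The spring pulls it back with about 5 N at home plus 0.7 N for each mm (about 16 N at 15 mm).
- pointer_tip (a point): Tip of the dark pointer on the drawbar's flange, 68 mm above the bench over the rule; it moves with the drawbar.
- marker_tip (a point): Tip of the small sliding fitted-length marker clamped on the front edge of the aluminium rule, 68 mm above the bench; axes parallel to the tester's. It stands 8 to 17 mm further towards the tester's -y than the pointer at home; the two are in line when their y in the tester's frame is equal.
- valve_spring_1: Loose valve spring standing on end, 27 mm across, 43 mm high; origin under its centre. Leave alone.
- valve_spring_2: The same: second loose valve spring. Leave alone.
- valve_spring_3: The same: third loose valve spring. Leave alone.
- caliper: Vernier caliper lying flat on the bench at the robot's side of the tester, 230 mm long, 74 mm wide, 10 mm high; origin under its middle. Leave alone.

How it is judged (in metres and radians):
On the way, in this order (a step that is already met when the one before it is completed fails the run):
1. the wing knob has clicked over to free, with the drawbar still at home (value of joint catch_knob above 0.92 rad and value of joint drawbar below 0.004 m), for 0.2 s.
2. the drawbar is drawn to the marker and held there by the fingers (y of pointer_tip in the frame of marker_tip between -0.003 and 0.003 m and contact force between the fingers and drawbar above 4 N), for 0.5 s.
At the end, for the whole second after the job is handed in: The knob stands in its free detent (over 0.92 rad), the pointer is within 3 mm of the marker along the rule and still (under 5 mm/s), and the fingers still hold the handle against the spring (over 4 N) (all of step 2 and velocity of joint drawbar between -0.005 and 0.005 m/s and value of joint catch_knob above 0.92 rad); the arm keeps its last pose, push and grip.
It fails at once if the marker was shifted more than 3 mm (distance of marker_tip from where it was at the start of the episode above 0.003 m).
It fails at once if a loose spring or the caliper was pushed more than 15 mm or a spring knocked over (distance of any of valve_spring_1, valve_spring_2, valve_spring_3, caliper from where it was at the start of the episode above 0.015 m or angle between any of valve_spring_1, valve_spring_2, valve_spring_3's own z axis and vertical above 0.5 rad).
It also fails if it takes over 51 s, if anything falls off the work surface, if the arm or the gripper's body presses on something with over 40 N, if the wrist force passes 120 N, or if a joint passes its speed limit or range.

## Robot

A 6-joint arm with a two-finger parallel gripper is mounted at the origin on a cart in front of the work surface, level with it; the furniture and walls round the work are solid. World frame = base frame: x ahead of the robot, y to its left, z up, the work surface at z = 0. Lengths are in mm, angles in rad, forces in N, time in s.
With the tool pointing down it reaches from about 300 to 775 mm from the base axis. Payload 14.6 kg.
Tool frame: the origin (TCP) lies midway between the tips of the shut fingers; the grasp point (between the pads) lies behind it (manip.grip_depth is the z of the grasp point in the tool frame, in mm); z points along the fingers, y is the line along which they close (so a half turn about z gives the same grasp; the last joint's range is limited). The gripper opens to 94 mm and grips with 3 to 60 N. Pads are 16 mm wide; open, the fingers measure 119 mm over their backs; the gripper's body (75 mm by 177 mm) begins 78 mm behind the grasp point.
Start: joints at [-1.187, 0.3, 1.521, -0, 1.321, -0.067], TCP at [239.619, -495.047, 205.446] pointing down, gripper open.
Joint ranges: [-3.03, 3.03], [-0.79, 2.21], [0.23, 2.52], [-1.04, 4.18], [0, 3.07], [-2.55, 2.55]. Speed limits (rad/s): [2.22, 2.22, 2.57, 3.14, 3.14, 3.14].

## Interface

Orientations are given as [roll, pitch, yaw] about the fixed x, y, z axes, in that order (R = Rz(yaw) Ry(pitch) Rx(roll)).
In Python, from cell import manip gives the robot as it stands.
- The arm moves only by the tool move_tool, called after "Emit:" by a JSON object that holds its "fn" and its "kwargs". Schema: {"type":"object","properties":{"segments":{"type":"array","items":{"type":"array","items":{"type":"number"},"minItems":6,"maxItems":6},"minItems":1,"maxItems":5},"jaw":{"type":"number"},"squeeze":{"type":"number"},"only":{"type":"string"},"quiet":{"type":"boolean"},"lines":{"type":"string"}},"required":["segments"],"additionalProperties":false}. segments is a list of rows, 1 to 5 of them, each of 6 numbers: dx, dy, dz in shares of 750 mm (1.0 is 750 mm), then a rotation vector rx, ry, rz in shares of 180 degrees (1.0 is 180 degrees); each row is the pose to reach, as a shift and turn from the pose commanded when the call began, along the tool's axes at that moment; what a row does not reach only later rows make up. A row lasts 1/10 s, in which the tool goes at most 50 mm and 0.15 rad, less where a joint would pass 70% of its speed; a pose out of reach is approached as far as the arm can. jaw is the finger opening in mm, set as the call begins (left out keeps the last). The fingers move at their own pace and stop on an object; squeeze is the grip in N (left out, the last holds). Time passes only in rows, so rows that do not move let the fingers close. The tool returns the time, the measured TCP pose, the force, the opening and the grip force at its end. only (a regular expression) keeps the lines of the reply that match it, lines (a string "A,B") keeps lines A to B, and quiet returns only ok. Shift and turn numbers lie between -1 and 1, and a call with a number outside is refused. Input that does not fit is refused with a message, and nothing moves.
- manip.read_state(): the state, without advancing time (a new reading comes with each control period).
- manip.camera(name): name is "scene" or "side" or "wrist"; returns (picture, depth): 384x512x3 uint8, red, green, blue; 384x512 float32, mm along the optical axis (not along the pixel's ray), 0 where there is no reading.
- manip.camera_info(name): a dict with "K" (3x3 intrinsics, pixels), "dist" ([k1, k2, p1, p2, k3] as OpenCV has them; the pictures are not rectified), "rvec" (rotation vector, rad) and "tvec" (3), from world to camera coordinates, as OpenCV has them; the wrist camera has in their place "mount" (4x4, takes a point from camera to tool coordinates, whose origin is the TCP and whose axes are the flange's). Camera axes: x right, y down, z forward; pixel columns grow to the right and rows downward; lengths in mm; the calibration is good to about 2 mm. A picture is of the moment at which its call begins: read the wrist's pose just before it. camera_info takes no time and is no camera call.
- manip.sign_off(): hands the job in; it is judged then, once.
The state is a dict: "clock": time; "joints": joint angles; "qd": joint speeds; "effort": joint torques, N m; "eef_pos": TCP position; "eef_rot": TCP orientation; "wrist_force": force on the tool from outside, world axes, zero at the start; "moment": the same for the moment, N m; "finger_gap": finger opening in mm; "finger_force": force on a finger pad.
Only numpy, scipy, OpenCV 4.12 (cv2) and the standard library are available. Lean on these libraries where they do the work, as an engineer would, in place of code of your own. Each camera call takes 0.05 s, during which the arm holds its last target. There are 200 camera calls.

## Working session

There is one attempt and no reset: what is moved stays moved. The work goes in short steps, Python scripts to look and compute and a tool call to move; the robot and the scene stay as the last step left them, time stands still between calls to the robot, and variables do not carry over. Pictures are saved under pics/ and viewed, at most 10 in all, crops included, and the job is handed in when it is done.

```bash
ls; mkdir -p pics
```

Run:
```python
from cell import manip
import cv2,numpy as np
np.set_printoptions(suppress=True,precision=3)
print(manip.read_state(), manip.grip_depth)
for n in ("scene","side","wrist"):
    p,d=manip.camera(n); cv2.imwrite(f"pics/{n}0.png",p[:,:,::-1]); np.save(f"pics/{n}0.npy",d)
    print(n,manip.camera_info(n))
```

```text
pics
{'clock': 0.0, 'joints': array([-1.187,  0.3  ,  1.522, -0.   ,  1.321, -0.067]), 'qd': array([-0.   ,  0.001,  0.002,  0.002,  0.002, -0.001]), 'effort': array([  0.001, -53.181, -35.274,   0.071,   0.024,  -0.   ]), 'eef_pos': array([ 239.506, -494.811,  204.878]), 'eef_rot': array([-3.14 , -0.   ,  0.451]), 'wrist_force': array([0.191, 0.437, 0.03 ]), 'moment': array([-0.024, -0.005, -0.019]), 'finger_force': 0.0, 'finger_gap': 94.29729633146745} -18.8
scene {'K': array([[462.69 ,   0.   , 261.131],
       [  0.   , 462.69 , 198.59 ],
       [  0.   ,   0.   ,   1.   ]]), 'dist': array([-0.097,  0.   ,  0.   ,  0.   ,  0.   ]), 'rvec': array([ 0.509, -2.471,  1.453]), 'tvec': array([516.793, 149.981, 754.86 ])}
side {'K': array([[493.417,   0.   , 250.16 ],
       [  0.   , 493.417, 188.061],
       [  0.   ,   0.   ,   1.   ]]), 'dist': array([0.007, 0.   , 0.   , 0.   , 0.   ]), 'rvec': array([ 1.99 , -0.334,  0.192]), 'tvec': array([-512.423,  192.253,  784.378])}
wrist {'K': array([[273.557,   0.   , 258.519],
       [  0.   , 273.557, 191.809],
       [  0.   ,   0.   ,   1.   ]]), 'dist': array([-0.03,  0.  ,  0.  ,  0.  ,  0.  ]), 'mount': array([[   0.   ,   -0.961,   -0.276,   79.739],
       [   1.   ,    0.   ,   -0.001,    0.08 ],
       [   0.001,   -0.276,    0.961, -179.688],
       [   0.   ,    0.   ,    0.   ,    1.   ]])}
```

View pics/scene0.png

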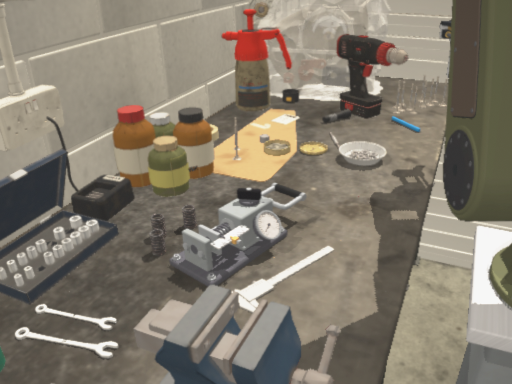

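View pics/side0.png

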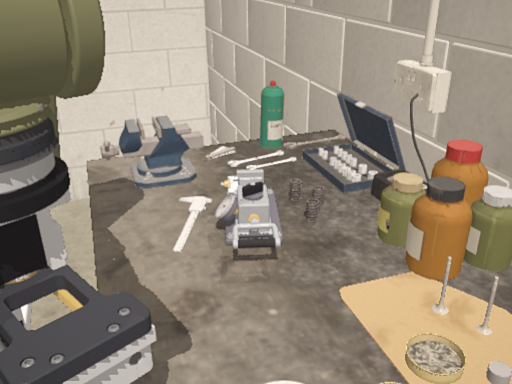

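The scene view shows the tester at (235,235), its black knob at (249,193) and the handle bar at (288,190). The side view shows the knob at (250,187) and the handle bar at (257,240). I'll compute rough positions from depth and from two rays.

Create h.py:
```python
import cv2,numpy as np
from scipy.spatial.transform import Rotation as R
from cell import manip
np.set_printoptions(suppress=True,precision=2)
def pose(name,st=None):
    i=manip.camera_info(name)
    if name=="wrist":
        T=np.eye(4);T[:3,:3]=R.from_euler("xyz",st["eef_rot"]).as_matrix();T[:3,3]=st["eef_pos"]
        T=T@i["mount"]
    else:
        r=cv2.Rodrigues(i["rvec"])[0];T=np.eye(4);T[:3,:3]=r.T;T[:3,3]=-r.T@i["tvec"]
    return T,i["K"],i["dist"]
def rays(c,px):
    T,K,D=c; u=cv2.undistortPoints(np.array(px,float).reshape(-1,1,2),K,D)[:,0]
    return T[:3,3],np.c_[u,np.ones(len(u))]@T[:3,:3].T
def onplane(c,px,z):
    o,d=rays(c,px); return o+d*((z-o[2])/d[:,2])[:,None]
def cloud(c,depth):
    v,u=np.nonzero(depth>0); o,d=rays(c,np.c_[u,v]); P=np.full(depth.shape+(3,),np.nan)
    P[v,u]=o+d*depth[v,u][:,None]; return P
def tri(o1,d1,o2,d2):
    A=np.c_[d1,-d2]; s=np.linalg.lstsq(A,o2-o1,rcond=None)[0]
    a,b=o1+s[0]*d1,o2+s[1]*d2; return (a+b)/2,np.linalg.norm(a-b)
def snap(name,tag):
    st=manip.read_state(); p,d=manip.camera(name); cv2.imwrite(f"pics/{name}{tag}.png",p[:,:,::-1]); np.save(f"pics/{name}{tag}.npy",d)
    np.save(f"pics/{name}{tag}_T.npy",pose(name,st)[0]); return p,d,pose(name,st)
```

Run:
```python
from h import *
a,b=pose("scene"),pose("side")
for n,p,q in(("knob",(249,193),(250,185)),("bar",(288,190),(257,240))):
    o1,d1=rays(a,[p]);o2,d2=rays(b,[q]);print(n,tri(o1,d1[0],o2,d2[0]))
    for c,px,nm in((a,p,"scene"),(b,q,"side")):
        P=cloud(c,np.load(f"pics/{nm}0.npy"));print(P[px[1]-1:px[1]+2,px[0]].tolist())
```

```text
knob (array([561.68,  60.91,  99.73]), np.float64(1.039029852481759))
[[560.6431201032525, 61.9770327643771, 102.19070184164224], [562.0310975327724, 59.33762476195977, 98.4912504271993], [561.4169078820642, 60.737866572511734, 97.18852381354344]]
[[590.9891712641465, 149.07514651313306, 59.18710229746546], [560.0114478496604, 54.58040305280679, 103.15297912946829], [558.0331727864177, 48.63559753465654, 103.97285286207563]]
bar (array([531.76, -62.17,  52.22]), np.float64(2.9477516318702244))
[[529.1603472566079, -58.695488947437184, 55.82214001806841], [527.7999388201328, -55.17652512685345, 55.44412412465903], [527.0607134911209, -53.2842639430429, 54.15902522823137]]
[[533.6587071482776, -60.30529640648558, 53.839987242382335], [532.578902322083, -63.39674479412349, 53.80629633475672], [531.7908760544531, -65.63915678150113, 53.237147458781465]]
```

Units first: shifts go in shares of 750 mm and turns go in shares of 180 degrees. So 210 mm / 750 = 0.28, 168 mm / 750 = 0.224.

Emit:
{"fn": "move_tool", "kwargs": {"segments": [[0.056,-0.036,0,0,0,0],[0.112,-0.072,0,0,0,0],[0.168,-0.108,0,0,0,0],[0.224,-0.144,0,0,0,0],[0.28,-0.18,0,0,0,0]]}}

```text
clock: 0.65
eef_pos: [370.4, -280.2, 205.5]
eef_rot: [3.141, -0.0, 0.45]
wrist_force: [1.9, -0.3, 0.4]
finger_gap: 93.6
finger_force: 0.0
```

Emit:
{"fn": "move_tool", "kwargs": {"segments": [[0.056,-0.036,0,0,0,0],[0.112,-0.072,0,0,0,0],[0.168,-0.108,0,0,0,0],[0.224,-0.144,0,0,0,0],[0.28,-0.18,0,0,0,0]]}}

```text
clock: 1.15
eef_pos: [500.7, -67.0, 205.5]
eef_rot: [3.142, -0.0, 0.451]
wrist_force: [-0.4, 0.2, 0.9]
finger_gap: 94.2
finger_force: 0.0
```

Emit:
{"fn": "move_tool", "kwargs": {"segments": [[0.044,-0.0293,0,0,0,0],[0.088,-0.0587,0.0267,0,0,0],[0.088,-0.0587,0.0467,0,0,0],[0.088,-0.0587,0.0467,0,0,0],[0.088,-0.0587,0.0467,0,0,0]]}}

```text
clock: 1.65
eef_pos: [540.1, -1.0, 170.7]
eef_rot: [-3.141, 0.0, 0.451]
wrist_force: [0.3, 0.6, 0.7]
finger_gap: 94.2
finger_force: 0.0
```

Run:
```python
from h import *
snap("wrist","1"); s=manip.read_state(); print(s["eef_pos"],s["eef_rot"],s["joints"])
```

```text
[540.35  -1.24 171.28] [ 3.14 -0.    0.45] [-0.07  0.31  1.59 -0.    1.24  1.05]
```

View pics/wrist1.png

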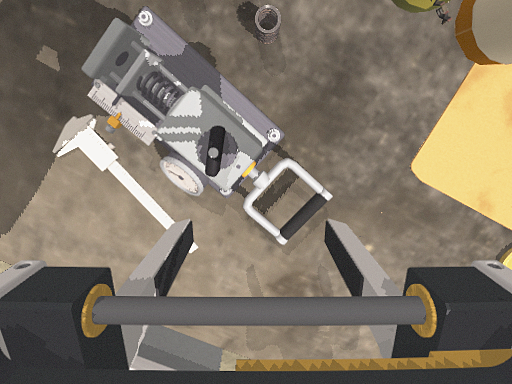

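The wrist view shows the knob bar at (215,150), the handle bar at (303,217), the orange marker at (114,121), and the flange near (100,70). Next I'll measure these with masks and heights.

Create m.py:
```python
from h import *
def blob(tag,seed,lo=0,hi=75,hw=45):
    im=cv2.imread(f"pics/wrist{tag}.png");g=im.max(2);m=((g>=lo)&(g<hi)).astype(np.uint8)
    w=np.zeros_like(m);x,y=seed;w[y-hw:y+hw,x-hw:x+hw]=1;m*=w
    m=cv2.morphologyEx(m,cv2.MORPH_OPEN,np.ones((3,3),np.uint8))
    n,l,s,c=cv2.connectedComponentsWithStats(m);k=l[y,x]
    if k==0:
        d=np.hypot(*(c[1:]-seed).T);k=1+d.argmin()
    return l==k
def bar(tag,seed,ztop,hi=75):
    b=blob(tag,seed,hi=hi);_,K,D=pose("wrist",manip.read_state())
    c=(np.load(f"pics/wrist{tag}_T.npy"),K,D);d=np.load(f"pics/wrist{tag}.npy")
    v,u=np.nonzero(b);P=onplane(c,np.c_[u,v],ztop)[:,:2].astype(np.float32)
    r=cv2.minAreaRect(P);bx=cv2.boxPoints(r);e=[bx[1]-bx[0],bx[2]-bx[1]];e=max(e,key=np.linalg.norm)
    Z=cloud(c,d)[b]
    return dict(n=len(v),px=(u.mean(),v.mean()),ctr=r[0],size=r[1],ang=np.arctan2(e[1],e[0])%np.pi,depthmed=np.nanmedian(Z,0),ztop=np.nanpercentile(Z[:,2],[50,90]))
```

Run:
```python
from m import *
for n,s,z in(("knob",(216,140),107),("handle",(303,217),55)):
    r=bar("1",s,z);print(n,r)
    # second view: scene dark blob centre
im=cv2.imread("pics/wrist1.png")[40:220,60:330];cv2.imwrite("pics/c1.png",cv2.resize(im,None,fx=2.9,fy=2.9,interpolation=cv2.INTER_CUBIC))
a=pose("scene");g=cv2.imread("pics/scene0.png").max(2)
c=(np.load("pics/wrist1_T.npy"),)+pose("wrist",manip.read_state())[1:]
for n,p,w in(("knob",(249,193),(215,150)),("bar",(288,190),(303,217))):
    o1,d1=rays(a,[p]);o2,d2=rays(c,[w]);print(n,tri(o1,d1[0],o2,d2[0]))
```

```text
knob {'n': 592, 'px': (np.float64(215.19932432432432), np.float64(148.8783783783784)), 'ctr': (565.8350219726562, 54.926883697509766), 'size': (44.898319244384766, 13.46731948852539), 'ang': np.float32(0.2673063), 'depthmed': array([570.21,  55.18, 106.35]), 'ztop': array([106.35, 107.63])}
handle {'n': 549, 'px': (np.float64(300.8888888888889), np.float64(215.07468123861565)), 'ctr': (530.6028442382812, -60.84294128417969), 'size': (15.701913833618164, 64.70360565185547), 'ang': np.float32(2.8586657), 'depthmed': array([532.06, -59.24,  56.6 ]), 'ztop': array([56.6 , 58.28])}
knob (array([564.42,  55.69,  96.1 ]), np.float64(1.0578233878088874))
bar (array([530.24, -63.29,  51.32]), np.float64(1.3684442254475464))
```

View pics/c1.png

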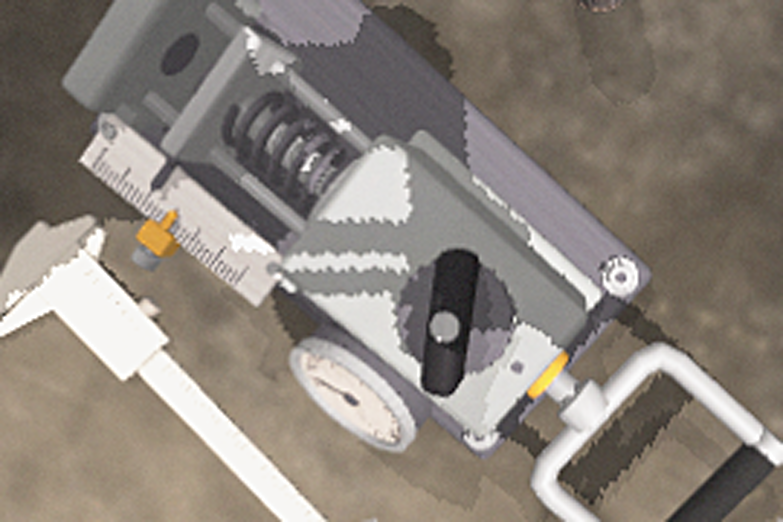

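Converted, 50 mm / 750 = 0.0667, 47 mm / 750 = 0.0627, 0.2 rad / 3.1416 = 0.0637.

Emit:
{"fn": "move_tool", "kwargs": {"segments": [[0.032,-0.0267,0,0,0,0.0318],[0.0627,-0.0533,0,0,0,0.0637],[0.0627,-0.0533,0.04,0,0,0.0637],[0.0627,-0.0533,0.0667,0,0,0.0637],[0.0627,-0.0533,0.0667,0,0,0.0637]], "jaw": 50}}

```text
clock: 2.2
eef_pos: [564.2, 55.2, 119.0]
eef_rot: [-3.141, 0.003, 0.25]
wrist_force: [-0.6, -1.8, -0.1]
finger_gap: 57.3
finger_force: 0.0
```

Run:
```python
from m import *
snap("wrist","2"); s=manip.read_state(); print(s["eef_pos"],s["eef_rot"],s["joints"])
T=np.load("pics/wrist2_T.npy");_,K,D=pose("wrist",s)
def proj(p): return cv2.projectPoints(np.array([p],float),cv2.Rodrigues(T[:3,:3].T)[0],-T[:3,:3].T@T[:3,3],K,D)[0].ravel()
k=proj((565.3,55.2,107));h=proj((530.4,-62,55));print(k,h)
print(bar("2",tuple(k.astype(int)),107)); print(bar("2",tuple(h.astype(int)),55))
```

```text
[565.03  55.15 120.84] [-3.14  0.    0.25] [ 0.03  0.42  1.56 -0.    1.16  1.35]
[258.69 221.96] [363.06 260.02]
{'n': 471, 'px': (np.float64(257.380042462845), np.float64(203.94904458598725)), 'ctr': (577.9375, 59.36592483520508), 'size': (25.000537872314453, 11.277647018432617), 'ang': np.float32(0.25044495), 'depthmed': array([578.86,  59.83, 106.43]), 'ztop': array([106.43, 107.7 ])}
{'n': 2289, 'px': (np.float64(378.16819571865443), np.float64(276.53385757972916)), 'ctr': (516.6279296875, -84.82562255859375), 'size': (95.16376495361328, 54.9237174987793), 'ang': np.float32(0.9322894), 'depthmed': array([604.59,  26.58, 227.69]), 'ztop': array([227.69, 236.93])}
```

View pics/wrist2.png

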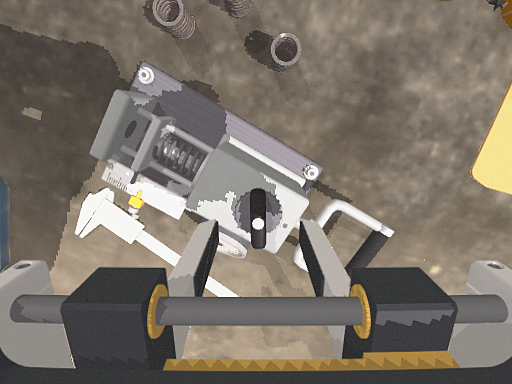

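The wing bar is upright at (258,217), centred between the fingers and lined up with the tool. I'll descend and grip.

Converted, 31 mm / 750 = 0.0413, 16 mm / 750 = 0.0213.

Emit:
{"fn": "move_tool", "kwargs": {"segments": [[0,0,0.0213,0,0,0],[0,0,0.0413,0,0,0],[0,0,0.0413,0,0,0],[0,0,0.0413,0,0,0]]}}

```text
clock: 2.65
eef_pos: [565.9, 55.5, 91.2]
eef_rot: [3.141, -0.002, 0.25]
wrist_force: [0.2, -0.1, 0.8]
finger_gap: 50.2
finger_force: 0.0
```

Emit:
{"fn": "move_tool", "kwargs": {"segments": [[0,0,0,0,0,0],[0,0,0,0,0,0],[0,0,0,0,0,0],[0,0,0,0,0,0],[0,0,0,0,0,0]], "jaw": 5, "squeeze": 20}}

```text
clock: 3.15
eef_pos: [565.2, 55.8, 89.6]
eef_rot: [3.142, -0.0, 0.251]
wrist_force: [0.0, -0.5, 0.5]
finger_gap: 13.0
finger_force: 0.0
```

Emit:
{"fn": "move_tool", "kwargs": {"segments": [[0,0,0,0,0,0],[0,0,0,0,0,0],[0,0,0,0,0,0]]}}

```text
clock: 3.45
eef_pos: [565.1, 56.0, 89.5]
eef_rot: [-3.141, -0.0, 0.251]
wrist_force: [-0.6, 3.1, 1.9]
finger_gap: 11.7
finger_force: 20.0
```

Emit:
{"fn": "move_tool", "kwargs": {"segments": [[0,0,0,0,0,-0.0318],[0,0,0,0,0,-0.0637],[0,0,0,0,0,-0.0955],[0,0,0,0,0,-0.1273],[0,0,0,0,0,-0.1592]]}}

```text
clock: 3.95
eef_pos: [565.1, 55.9, 89.6]
eef_rot: [-3.141, -0.0, 0.755]
wrist_force: [-1.0, 2.5, 2.3]
finger_gap: 12.0
finger_force: 20.0
```

```bash
python3 -c "
from cell import manip;s=manip.read_state();print(s['moment'],s['joints'])"
```

```text
[0.4621322  0.27067421 0.00098977] [3.40479183e-02 4.58264834e-01 1.58843377e+00 2.55369287e-04
 1.09484776e+00 8.49841342e-01]
```

Converted, -0.54 rad / 3.1416 = -0.1719.

Emit:
{"fn": "move_tool", "kwargs": {"segments": [[0,0,0,0,0,-0.035],[0,0,0,0,0,-0.07],[0,0,0,0,0,-0.105],[0,0,0,0,0,-0.1401],[0,0,0,0,0,-0.1719]]}}

```text
clock: 4.45
eef_pos: [565.2, 56.0, 89.5]
eef_rot: [3.142, -0.0, 1.295]
wrist_force: [-0.7, 2.4, 2.1]
finger_gap: 12.3
finger_force: 20.0
```

Emit:
{"fn": "move_tool", "kwargs": {"segments": [[0,0,0,0,0,0],[0,0,0,0,0,0],[0,0,0,0,0,0]]}}

```text
clock: 4.75
eef_pos: [565.1, 56.0, 89.5]
eef_rot: [-3.142, -0.0, 1.289]
wrist_force: [-1.1, 3.7, 3.1]
finger_gap: 11.8
finger_force: 20.0
```

```bash
python3 -c "
from cell import manip;s=manip.read_state();print(s['moment'],s['joints'])"
```

```text
[0.76023553 0.30125033 0.01493302] [3.41436848e-02 4.58428916e-01 1.58847339e+00 2.75307436e-04
 1.09467800e+00 3.16264980e-01]
```

Emit:
{"fn": "move_tool", "kwargs": {"segments": [[0,0,0,0,0,0],[0,0,0,0,0,0],[0,0,0,0,0,0],[0,0,0,0,0,0]], "jaw": 50}}

```text
clock: 5.15
eef_pos: [565.1, 55.7, 89.3]
eef_rot: [-3.142, 0.0, 1.29]
wrist_force: [0.7, 0.8, 0.6]
finger_gap: 40.3
finger_force: 0.0
```

Emit:
{"fn": "move_tool", "kwargs": {"segments": [[0,0,-0.04,0,0,0],[0,0,-0.08,0,0,0],[0,0,-0.1067,0,0,0],[0,0,-0.1067,0,0,0]]}}

```text
clock: 5.55
eef_pos: [566.3, 55.8, 172.1]
eef_rot: [3.137, -0.001, 1.291]
wrist_force: [0.5, -0.2, 1.1]
finger_gap: 50.0
finger_force: 0.0
```

Run:
```python
from m import *
snap("wrist","3"); s=manip.read_state(); print(s["eef_pos"],s["eef_rot"],s["joints"])
```

```text
[565.51  55.77 170.06] [ 3.14 -0.    1.29] [ 0.03  0.37  1.51 -0.    1.26  0.31]
```

View pics/wrist3.png

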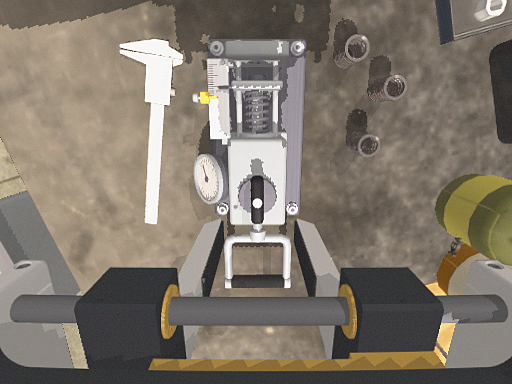

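The knob (258,197) is in line with the drawbar, so it is free, and the D handle bar is at (258,281). The marker is at about (205,98). I'll crop the pointer and marker area to measure the draw.

Run:
```python
from m import *
im=cv2.imread("pics/wrist3.png")
cv2.imwrite("pics/c3.png",cv2.resize(im[60:130,180:290],None,fx=7,fy=7,interpolation=cv2.INTER_NEAREST))
h=cv2.cvtColor(im,cv2.COLOR_BGR2HSV);m=cv2.inRange(h,(15,120,120),(35,255,255));m[:, :180]=0;m[130:]=0;m[:,240:]=0
v,u=np.nonzero(m);print("orange",u.min(),u.max(),v.min(),v.max())
for x in range(u.min(),u.max()+1):print(x,v[u==x].min() if (u==x).any() else None,v[u==x].max() if (u==x).any() else None)
print(im[78:104,216:232].max(2))
```

```text
orange 200 216 92 103
200 92 101
201 92 103
202 92 103
203 92 103
204 92 103
205 92 103
206 92 103
207 92 103
208 92 103
209 95 101
210 96 98
211 96 98
212 96 98
213 96 98
214 96 97
215 97 97
216 97 97
[[221 223 224 225 225 227 226 225 226 225 229 237 165  88  78  85]
 [222 222 226 225 224 228 229 224 224 229 234 237 164  88  74  81]
 [222 222 223 223 224 227 226 224 223 225 231 237 166  86  77  79]
 [224 220 224 222 226 228 227 226 225 229 231 237 166  92  75 104]
 [224 222 224 225 224 227 225 224 225 227 232 238 167  85  71 121]
 [225 220 223 225 227 229 228 227 226 230 232 240 187  95  68 128]
 [227 222 227 228 230 232 234 231 231 235 238 245 185  90  76 126]
 [227 227 232 207 197 203 201 166 155 157 160 161 152 100  83 112]
 [160 156  97  86  86  84  89  93  91  90  94  91  84 141 114 108]
 [236 193 114  92  94  92  92  92 100  93  93  91 138 142 161 158]
 [228 236 175 111 101 102 103 104 106 104 103 106 138 134 129 130]
 [224 226 198 169 163 170 168 168 167 169 174 176 164  89  68  70]
 [192 177 178 184 189 206 206 193 190 195 196 201 173  86  75  82]
 [187 187 190 195 195 229 235 194 180 190 202 200 182  96  76  79]
 [195 220 227 230 224 227 228 202 193 197 234 197 181  94  81  79]
 [225 224 222 223 223 225 225 224 228 228 233 208 200  96  74  81]
 [222 222 222 223 222 222 223 225 222 223 228 233 235 107  79  81]
 [227 222 222 224 221 224 225 224 222 224 228 231 232 106  76  82]
 [243 199 221 224 223 222 223 227 222 224 227 229 233 104  76  74]
 [252 154 212 225 224 223 225 223 222 224 226 231 232 107  76  80]
 [251 234 219 225 221 224 226 223 223 222 225 232 233 103  76  82]
 [255 251 227 223 221 224 224 225 221 223 227 232 231 104  71  79]
 [251 254 242 220 220 223 225 226 223 224 227 230 234 119  77  81]
 [248 251 240 219 220 222 224 223 223 221 226 228 242 121  76  79]
 [248 252 241 220 221 225 223 224 222 221 227 230 240 121  73  83]
 [249 252 236 219 222 223 226 226 222 223 228 230 241 120  78  81]]
```

View pics/c3.png

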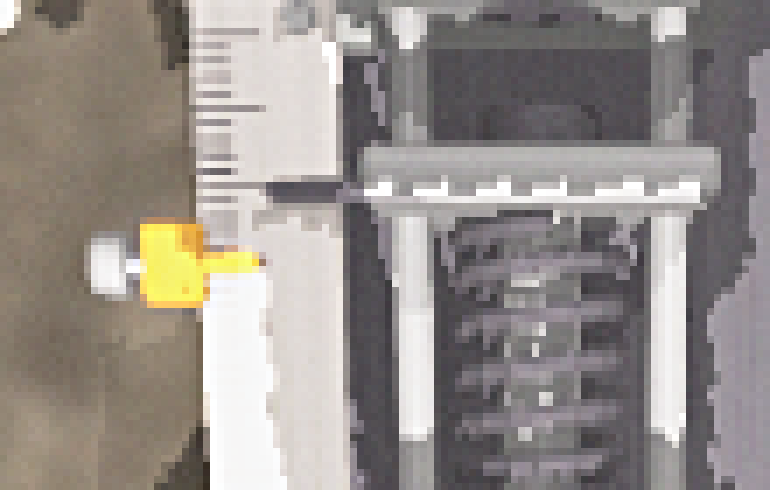

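The pointer tip is at (218,87) and the marker tip at (216.5,97) in the full picture, so the draw is about 10 px.

Create d.py:
```python
from m import *
Y=np.array([np.sin(.281),np.cos(.281),0])
```

Run:
```python
from d import *
c=(np.load("pics/wrist3_T.npy"),)+pose("wrist",manip.read_state())[1:]
p=onplane(c,[(218,86.8),(216.5,97)],68);print(p,(p[0]-p[1])@Y)
# heights: depth on pointer
P=cloud(c,np.load("pics/wrist3.npy"));print(P[86:88,219:227,2],P[97,205:216,2])
print(bar("3",(258,281),57),bar("3",(258,190),107))
```

```text
[[557.24 168.15  68.  ]
 [552.86 159.53  68.  ]] 9.49799114245773
[[70.04 69.96 70.96 70.61 69.21 70.81 71.86 71.49]
 [69.85 68.67 69.4  69.06 68.82 70.51 70.27 69.75]] [70.17 70.66 70.21 69.88 68.55 67.94 69.57 69.36 67.95 68.32 68.62]
{'n': 499, 'px': (np.float64(256.4569138276553), np.float64(279.56112224448896)), 'ctr': (531.9672241210938, -58.60387420654297), 'size': (17.177221298217773, 63.50749206542969), 'ang': np.float32(2.8605156), 'depthmed': array([531.15, -57.49,  55.75]), 'ztop': array([55.75, 58.1 ])} {'n': 271, 'px': (np.float64(256.929889298893), np.float64(186.88929889298893)), 'ctr': (568.46533203125, 69.63936614990234), 'size': (22.07175064086914, 11.256284713745117), 'ang': np.float32(1.2895092), 'depthmed': array([568.91,  70.35, 106.34]), 'ztop': array([106.34, 107.61])}
```

Converted, -122 mm / 750 = -0.1627, -90 mm / 750 = -0.12, 0.15 rad / 3.1416 = 0.0477.

Emit:
{"fn": "move_tool", "kwargs": {"segments": [[-0.04,0,0,0,0,0.0477],[-0.08,0,0,0,0,0.0955],[-0.12,0,0,0,0,0.1432],[-0.1627,0,0,0,0,0.191],[-0.1627,0,0,0,0,0.2387]], "jaw": 46}}

```text
clock: 6.1
eef_pos: [530.1, -64.1, 167.8]
eef_rot: [-3.14, 0.002, 0.532]
wrist_force: [0.6, 0.0, 1.1]
finger_gap: 45.9
finger_force: 0.0
```

Emit:
{"fn": "move_tool", "kwargs": {"segments": [[0,0,0,0,0,0.0477],[0,0,0,0,0,0.0955],[0,0,0,0,0,0.1432],[0,0,0,0,0,0.191],[0,0,0,0,0,0.2387]]}}

```text
clock: 6.6
eef_pos: [530.8, -61.4, 167.7]
eef_rot: [3.141, 0.002, -0.216]
wrist_force: [0.5, 0.8, 1.0]
finger_gap: 46.1
finger_force: 0.0
```

Emit:
{"fn": "move_tool", "kwargs": {"segments": [[0,0,0,0,0,0.0226],[0,0,0.04,0,0,0.0226],[0,0,0.08,0,0,0.0226],[0,0,0.1,0,0,0.0226],[0,0,0.1,0,0,0.0226]]}}

```text
clock: 7.1
eef_pos: [529.6, -61.1, 91.0]
eef_rot: [3.141, 0.006, -0.28]
wrist_force: [-0.5, 0.2, 0.1]
finger_gap: 46.0
finger_force: 0.0
```

Run:
```python
from d import *
snap("wrist","4"); s=manip.read_state(); print(s["eef_pos"],s["eef_rot"],s["joints"])
```

```text
[530.52 -61.3   92.85] [ 3.14  0.   -0.28] [-0.18  0.39  1.68 -0.    1.07  1.67]
```

View pics/wrist4.png

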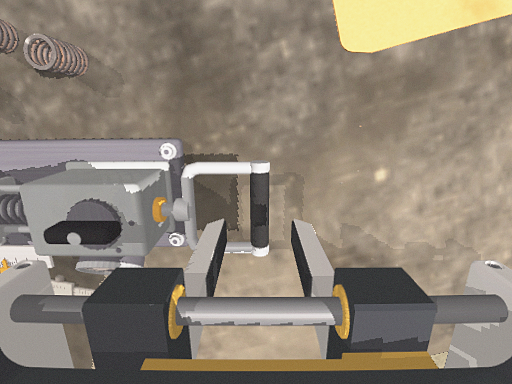

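The bar is at column 259, midway between the fingertips at 213 and 305, and the left finger is over the D's opening. I'll descend and grip.

Converted, 60 mm / 750 = 0.08, 40 mm / 750 = 0.0533.

Emit:
{"fn": "move_tool", "kwargs": {"segments": [[0,0,0.0267,0,0,0],[0,0,0.0533,0,0,0],[0,0,0.08,0,0,0],[0,0,0.08,0,0,0],[0,0,0.08,0,0,0]]}}

```text
clock: 7.65
eef_pos: [531.8, -61.5, 35.3]
eef_rot: [-3.142, -0.001, -0.28]
wrist_force: [0.0, -0.9, 0.0]
finger_gap: 46.4
finger_force: 0.0
```

Emit:
{"fn": "move_tool", "kwargs": {"segments": [[0,0,0,0,0,0],[0,0,0,0,0,0],[0,0,0,0,0,0],[0,0,0,0,0,0],[0,0,0,0,0,0]], "jaw": 5, "squeeze": 40}}

```text
clock: 8.15
eef_pos: [531.4, -62.3, 34.8]
eef_rot: [3.14, -0.0, -0.28]
wrist_force: [-2.4, -6.1, 3.6]
finger_gap: 15.0
finger_force: 40.0
```

Emit:
{"fn": "move_tool", "kwargs": {"segments": [[0,0,0,0,0,0],[0,0,0,0,0,0],[0,0,0,0,0,0]]}}

```text
clock: 8.45
eef_pos: [531.4, -62.3, 34.8]
eef_rot: [3.14, -0.0, -0.28]
wrist_force: [-2.7, -5.8, 4.0]
finger_gap: 14.9
finger_force: 40.0
```

Run:
```python
from d import *
s=manip.read_state(); print(s["eef_pos"],s["eef_pos"]@Y,s["eef_rot"],s["wrist_force"]@Y)
```

```text
[531.39 -62.26  34.81] 87.54831422418864 [ 3.14 -0.   -0.28] -6.3196207312505805
```

Emit:
{"fn": "move_tool", "kwargs": {"segments": [[0,0.0027,0,0,0,0],[0,0.0053,0,0,0,0],[0,0.008,0,0,0,0],[0,0.0107,0,0,0,0],[0,0.0127,0,0,0,0]]}}

```text
clock: 8.95
eef_pos: [529.3, -69.5, 34.8]
eef_rot: [-3.14, -0.001, -0.28]
wrist_force: [3.7, 11.0, 1.7]
finger_gap: 14.8
finger_force: 40.0
```

Emit:
{"fn": "move_tool", "kwargs": {"segments": [[0,0,0,0,0,0],[0,0,0,0,0,0],[0,0,0,0,0,0]]}}

```text
clock: 9.25
eef_pos: [529.3, -69.5, 34.8]
eef_rot: [-3.14, -0.001, -0.28]
wrist_force: [2.4, 9.4, 2.0]
finger_gap: 14.9
finger_force: 40.0
```

Run:
```python
from d import *
s=manip.read_state(); print(s["eef_pos"],s["eef_pos"]@Y,s["eef_rot"],s["wrist_force"]@Y)
snap("scene","5");snap("wrist","5")
a=cv2.imread("pics/scene0.png")[215:260,205:265];b=cv2.imread("pics/scene5.png")[215:260,205:265]
cv2.imwrite("pics/c5.png",cv2.resize(np.vstack([a,b]),None,fx=6,fy=6,interpolation=cv2.INTER_CUBIC))
```

```text
[529.28 -69.53  34.77] 79.9760373543009 [-3.14 -0.   -0.28] 9.740263002184486
```

View pics/c5.png

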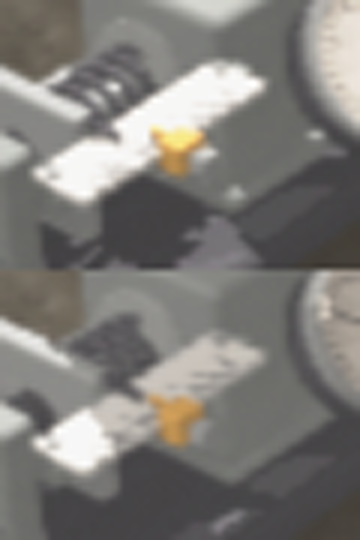

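In the crop the marker has not moved and the flange has come toward it, but it still falls short. By the arm's reading the draw is 7.6 mm, so about 1.9 mm more is needed.

Converted, 2.2 mm / 750 = 0.0029, 1 mm / 750 = 0.0013.

Emit:
{"fn": "move_tool", "kwargs": {"segments": [[0,0.0013,0,0,0,0],[0,0.0029,0,0,0,0],[0,0.0029,0,0,0,0],[0,0.0029,0,0,0,0]]}}

```text
clock: 9.75
eef_pos: [528.7, -71.5, 34.8]
eef_rot: [-3.14, -0.001, -0.28]
wrist_force: [3.7, 10.8, 2.0]
finger_gap: 14.9
finger_force: 40.0
```

Emit:
{"fn": "move_tool", "kwargs": {"segments": [[0,0,0,0,0,0],[0,0,0,0,0,0],[0,0,0,0,0,0],[0,0,0,0,0,0],[0,0,0,0,0,0]]}}

```text
clock: 10.25
eef_pos: [528.7, -71.5, 34.8]
eef_rot: [-3.14, -0.001, -0.28]
wrist_force: [2.6, 10.9, 1.2]
finger_gap: 15.0
finger_force: 40.0
```

Run:
```python
from d import *
s=manip.read_state(); print(s["eef_pos"],s["eef_pos"]@Y,s["wrist_force"]@Y)
snap("scene","6");snap("side","6")
b=cv2.imread("pics/scene6.png")[215:260,205:265];a=cv2.imread("pics/side6.png")[165:240,205:305]
f=lambda i,k:cv2.resize(i,None,fx=k,fy=k,interpolation=cv2.INTER_CUBIC)
p,q=f(b,6),f(a,4)
cv2.imwrite("pics/c6.png",np.hstack([np.pad(p,((0,300-p.shape[0]),(0,0),(0,0))),q]))
```

```text
[528.73 -71.46  34.77] 77.96896196334836 11.224625694941247
```

View pics/c6.png

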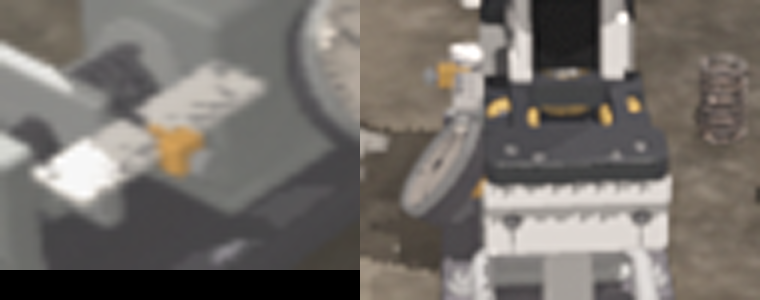

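The marker (165,135 in the crop) has not moved and the pointer's shade lies beside it. The arm reads a 9.6 mm draw. As an independent check I'll measure the flange face shift from the scene depth.

Run:
```python
from d import *
X=np.array([Y[1],-Y[0],0]);O=np.array([565.2,55.8,0])+45*Y
c=pose("scene");d0=np.load("pics/scene0.npy")
d6=np.median([manip.camera("scene")[1] for _ in range(5)]+[np.load("pics/scene6.npy")],0)
for d in(d0,d6):
    P=cloud(c,d).reshape(-1,3);P=P[~np.isnan(P[:,0])]-O;q=np.c_[P@X,P@Y,P[:,2]]
    m=(abs(q[:,0])<24)&(q[:,2]>62)&(q[:,2]<80)&(q[:,1]>30)&(q[:,1]<85)
    print(m.sum(),np.percentile(q[m,1],[10,50,90]),np.histogram(q[m,1],np.arange(30,86,3))[0])
s=manip.read_state();print(s["finger_force"],s["clock"],s["eef_pos"]@Y)
```

```text
136 [60.51 66.22 67.81] [ 1  1  2  2  0  2  0  0  0  3 20 33 71  1  0  0  0  0]
131 [51.92 56.87 57.87] [ 0  1  2  1  0  0  5 22 36 64  0  0  0  0  0  0  0  0]
40.000110268592834 10.6 77.96238744582347
```

```bash
python3 -c "
from cell import manip;print(manip.sign_off())"
```

```text
the job is handed in; nothing more can be done
None
```

The knob is turned to free, and I handed the job in with the gripper (40 N grip) holding the handle at the marker: drawn about 9.6 mm against the 9.5 mm I measured. The scene camera's depth confirmed the draw at 9–10 mm, and no verdict was shown at hand-in.

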